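# Index the spray turntable and press the spray cap

## Robot

A 6-joint arm with a two-finger parallel gripper is mounted at the origin on the work surface; the furniture and walls round the work are solid. World frame = base frame: x ahead of the robot, y to its left, z up, the work surface at z = 0. Lengths are in m, angles in degrees, forces in N, time in s.
With the tool pointing down it reaches from about 0.3 to 0.75 m from the base axis. Payload 8.5 kg.
Tool frame: the origin (TCP) lies between the finger pads; the fingertips stand env.finger_overhang ahead of it and the grasp point (between the pads) lies 2 mm behind it (env.finger_overhang is the distance from the TCP to the fingertips, in m); z points along the fingers, y is the line along which they close (so a half turn about z gives the same grasp; the last joint's range is limited). The gripper opens to 85 mm and grips with 20 to 120 N. Pads are 22 mm wide; open, the fingers measure 114 mm over their backs; the gripper's body (76 mm by 85 mm) begins 54 mm behind the grasp point. The pads swing forward as they close: fully open they stand 13 mm farther back than shut.
Start: joints at [63.696, 21.807, 74.336, -0, 83.858, -12.336], TCP at [0.133, 0.534, 0.248] pointing down, gripper open.
Joint ranges: [-178.18, 178.18], [-50.72, 133.34], [12.68, 142.11], [-81.47, 261.47], [9.98, 163.14], [-165.26, 165.26]. Speed limits (degrees/s): [136.94, 136.94, 180, 180, 180, 180].

## Interface

Orientations are given as a 3x3 rotation matrix whose columns are the frame's x, y, z axes.
In Python, from rig import env gives the robot as it stands. The module is installed in compiled form; this text tells all that it offers.
- The arm moves only by the tool jog_arm, never from a script. Its arguments are lists of equal length, an entry for each row: "hand": the finger opening in m, from 0 to 0.0854; "travel": the shift along the world's x, y, z in m, a list of three; "yaw": the turn about the world's z in rad. A call has exactly 5 rows; each row shifts and turns the commanded pose from where the row before left it; what a row does not reach is not made up. A row lasts 1/8 s, in which the tool goes at most 62.5 mm and 10.7 degrees, less where a joint would pass 70% of its speed; a pose out of reach is approached as far as the arm can. A call is refused whole if a number of a shift passes 0.0625 or a number of a turn 0.188, either way. A call with a gripper value outside its range is refused whole. The fingers move at their own pace and stop on an object; "grip_force" is the grip in N (left out, the last holds). Time passes only in rows, so rows that do not move let the fingers close, or fill a call up. It gives the time, the measured TCP pose, the force, the opening and the grip force at its end, in the units of the state.
- env.observe(): the state, without advancing time (a new reading comes with each control period).
- env.get_image(name): name is "scene" or "side" or "wrist"; returns the picture (480x640x3 uint8, red, green, blue); there is no depth.
- env.calibration(name): a dict with "fx", "fy", "cx", "cy" (pixels), "k1" (the pictures are not rectified: a ray, as slopes to the right and down, at radius r is drawn at 1 + k1 r^2 times it, then the intrinsics apply), "position" and "rotation" of the camera in the world; the wrist camera has in their place "hand_eye" (4x4, takes a point from camera to tool coordinates, whose origin is the TCP and whose axes are the flange's). Camera axes: x right, y down, z forward; pixel columns grow to the right and rows downward; lengths in m; the calibration is good to about 2 mm. A picture is of the moment at which its call begins: read the wrist's pose just before it. calibration takes no time and is no camera call.
- env.close_job(): hands the job in; it is judged then, once.
The state is a dict: "time_s": time; "q": joint angles; "qvel": joint speeds; "joint_efforts": joint torques, N m; "position": TCP position; "tool_rot": TCP orientation; "ft_force": force on the tool from outside, world axes, zero at the start; "wrist_torque": the same for the moment, N m; "grip_width": finger opening in m; "gripper_force": force on a finger pad.
Only numpy, scipy, OpenCV 4.12 (cv2) and the standard library are available. Lean on these libraries where they do the work, as an engineer would, in place of code of your own. Each camera call takes 0.05 s, during which the arm holds its last target. There are 200 camera calls.

## Task

Turn the turntable by its rim until the black mark on the rim faces the red pointer, and let go of it. Then press the red cap of the tilted spray bottle right down for a moment, without ramming it, and let it spring back up. Do not press the cap while the mark is off the pointer, and leave the other things on the bench where they are.

Things in the scene. Friction and masses are not known exactly. Their poses are not given: they have to be found in the camera images.
- rig: Fixed spraying stand: dark steel foot plate 12 mm thick, 150 x 190 mm under the turntable with a tongue 70 mm wide to y = -250 mm. Origin on the bench, on the turntable's vertical axis; z up, +x points to the pointer, -y to the bottle. Red pointer bracket outside the rim at +x only, 93 to 115 mm from the axis, up to 67 mm high.
- rim_center (a point): On the turntable's vertical axis, level with its rim's top, 62 mm above the bench; axes as the rig's. The turntable is an aluminium pan, outer radius 88 mm, its standing rim 9 mm thick and 30 mm high above the pan's floor, free outside down to the foot plate (50 mm). A steel block 40 x 62 x 24 mm is bolted to the middle of the floor.
- cap_highest (a point): Where the centre of the cap's top face lies with the bottle clamp at its highest: 134 mm from the turntable's axis, 229 mm above the bench. The clamp is set anywhere from 0 to 30 mm lower, unmeasured, different each time; this moves bottle and cap straight down from here. The point's z axis is the bottle's axis, bottom to top: 25 degrees from vertical, leaning toward the turntable.
- turntable (a joint): Angle of the turntable about the rig's z axis, rad, counterclockwise from above positive; 0 (or a full turn) when the mark faces the pointer. Turns without end in both directions; a light friction (about 0.06 N m) holds it where it is left.
- mark (a point): Outer upper edge of the turntable's rim at the engraved black line (a black line 4 mm wide across the rim and down its outside), 88 mm from the turntable's axis, 62 mm above the bench.
- pointer (a point): Tip of the fixed red pointer, 93 mm from the turntable's axis, 64 mm above the bench: 5 mm outside the mark when the two are in line.
- spray_cap (a joint): How far the cap is pressed along the bottle's axis, m: 0 up, 0.010 at its stop. Red ribbed cylinder 32 mm in diameter, 22 mm high, flat on top, square to the axis, on a 48 mm bottle held from behind by a clamp on an upright post (top 162 mm high). Spring: 3 N to start, 10 N at the stop, where it is rigid; it returns when let go.
- white_bowl: white porcelain bowl, 101 mm wide, 36 mm high; origin at the centre of its underside
- vernier: steel vernier caliper lying flat, 205 x 61 x 12 mm; origin at the centre of its underside
- chasing_hammer: hammer lying flat, 240 x 72 x 29 mm, wooden handle; origin at the centre of its underside
- pliers: pliers with red handles lying flat, 132 x 60 x 11 mm; origin at the centre of its underside
- steel_block: loose ground steel block, 88 x 58 x 26 mm; origin at the centre of its underside

How it is judged (in metres and radians):
On the way, in this order (a step that is already met when the one before it is completed fails the run):
1. the mark faces the pointer, the turntable is still and let go (horizontal distance between mark and pointer below 0.008 m and contact force between rig and anything else below 0.2 N), for 0.2 s.
2. the cap is pressed down 7 mm or more with the mark at the pointer (value of joint spray_cap above 0.007 m and horizontal distance between mark and pointer below 0.008 m), for 0.1 s.
At the end, for the whole second after the job is handed in: The mark on the rim lies within 8 mm of the pointer's tip (5 mm when exactly in line, so about 4 degrees either way), the turntable is at rest, and the cap has been pressed at least 7 of its 10 mm after that and is up again (less than 2 mm down) (horizontal distance between mark and pointer below 0.008 m and value of joint spray_cap below 0.002 m and velocity of joint turntable between -0.05 and 0.05 rad/s); the robot touches nothing.
It fails at once if the cap is pressed more than 3 mm while the mark is off the pointer (value of joint spray_cap above 0.003 m and horizontal distance between mark and pointer above 0.01 m).
It fails at once if the cap is rammed (more than 25 N) (contact force between spray_cap and anything else above 25 N).
It fails at once if the bowl, caliper, hammer, pliers or loose steel block is moved more than 20 mm (distance of any of white_bowl, vernier, chasing_hammer, pliers, steel_block from where it was at the start of the episode above 0.02 m).
It also fails if it takes over 72 s, if anything falls off the work surface, if the arm or the gripper's body presses on something with over 40 N, if the wrist force passes 120 N, or if a joint passes its speed limit or range.

## Working session

There is one attempt and no reset: what is moved stays moved. The work goes in short steps, Python scripts to look and compute and a tool call to move; the robot and the scene stay as the last step left them, time stands still between calls to the robot, and variables do not carry over. Pictures are saved under pics/ and viewed, at most 10 in all, crops included, and the job is handed in when it is done.

Besides the shell and the picture viewer there is one more tool, called after ">>>" by a JSON object that holds its "method" and its "body". jog_arm: Moves the arm, as the interface text tells. Its arguments: {"type":"object","properties":{"hand":{"type":"array"},"travel":{"type":"array"},"yaw":{"type":"array"},"grip_force":{"type":"number"}},"required":["hand","travel","yaw"]}

```bash
mkdir -p pics; python3 - <<'E'
from rig import env
import cv2,numpy as np
o=env.observe();print(o['time_s'],o['position'],o['tool_rot'],o['ft_force'],env.finger_overhang)
for n in('scene','side'):
    cv2.imwrite(f'pics/{n}0.png',env.get_image(n)[:,:,::-1]);c=env.calibration(n);print(n,c)
print(env.calibration('wrist'))
E
```

```text
0.0 [0.13262959 0.53346938 0.24770406] [[-9.70430999e-01  2.41377757e-01 -6.73882166e-04]
 [ 2.41378478e-01  9.70430099e-01 -1.36136693e-03]
 [ 3.25351842e-04 -1.48377332e-03 -9.99998846e-01]] [ 0.19745357  0.29617299 -0.21493528] 0.017
scene {'fx': 453.8808101137477, 'fy': 453.8808101137477, 'cx': 319.07673204013827, 'cy': 234.63683904999516, 'k1': 0.012914038053719781, 'position': array([0.15970231, 0.42928851, 0.74978302]), 'rotation': array([[-0.84028173, -0.37840923,  0.38824357],
       [-0.54210571,  0.59560341, -0.59277144],
       [-0.00692901, -0.70856406, -0.70561247]])}
side {'fx': 566.5289725872052, 'fy': 566.5289725872052, 'cx': 318.0410739201066, 'cy': 234.74615212241903, 'k1': 0.04250357586645802, 'position': array([ 1.42600649, -0.0833535 ,  0.77558907]), 'rotation': array([[-0.02027807,  0.57068318, -0.82091991],
       [ 0.99972215,  0.00170404, -0.02351018],
       [-0.01201798, -0.82116856, -0.57055917]])}
{'fx': 401.2848705307452, 'fy': 401.2848705307452, 'cx': 316.08121076311534, 'cy': 236.25199701695792, 'k1': 0.02087053167176851, 'hand_eye': array([[-6.58500373e-04, -9.47283161e-01, -3.20396908e-01,
         8.13359810e-02],
       [ 9.99999667e-01, -7.77989609e-04,  2.44934645e-04,
         1.34957044e-03],
       [-4.81287930e-04, -3.20396640e-01,  9.47283359e-01,
        -1.25846862e-01],
       [ 0.00000000e+00,  0.00000000e+00,  0.00000000e+00,
         1.00000000e+00]])}
```

View pics/scene0.png

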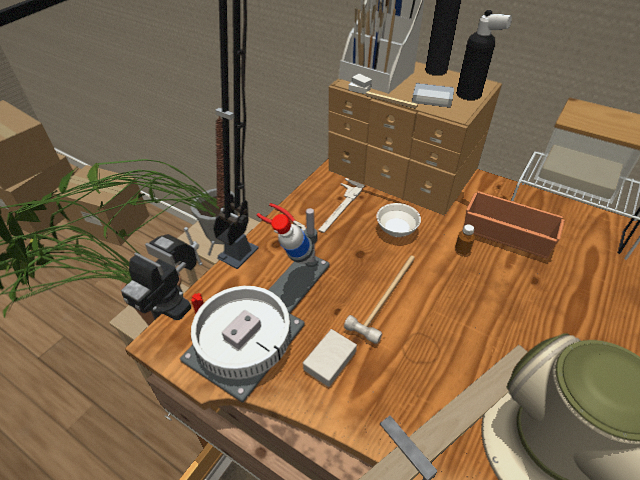

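View pics/side0.png

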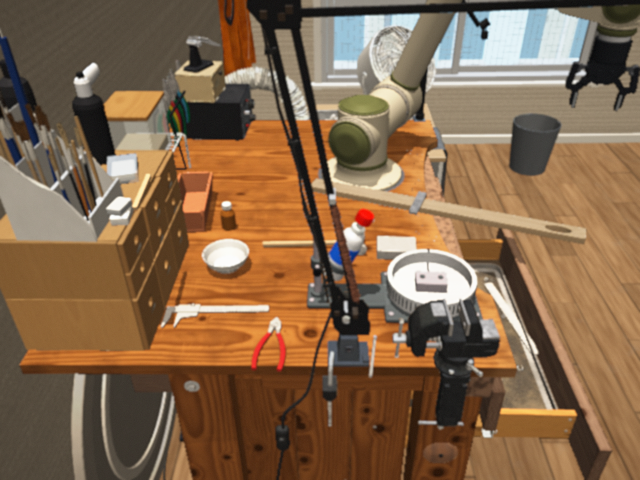

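The scene view shows the turntable at about (240,330), the red pointer at (197,300), what may be the mark near (278,352), and the cap near (281,225). A mast stands near (238,250). I'll zoom in on both views.

```bash
cat > h.py <<'E'
import numpy as np,cv2
from rig import env
def cam(n,pose=None):
    c=env.calibration(n)
    if n=='wrist':
        T=np.eye(4);T[:3,:3]=pose['tool_rot'];T[:3,3]=pose['position'];M=T@c['hand_eye'];return c,M[:3,3],M[:3,:3]
    return c,c['position'],c['rotation']
def ray(n,px,pose=None):
    c,p,R=cam(n,pose)
    K=np.array([[c['fx'],0,c['cx']],[0,c['fy'],c['cy']],[0,0,1]])
    u=cv2.undistortPoints(np.array(px,float).reshape(-1,1,2),K,np.array([c['k1'],0,0,0,0.]))[:,0]
    return p,np.c_[u,np.ones(len(u))]@R.T
def plane(n,px,z,pose=None):
    p,d=ray(n,px,pose);return p+d*((z-p[2])/d[:,2])[:,None]
def proj(n,P,pose=None):
    c,p,R=cam(n,pose);q=(np.atleast_2d(P)-p)@R;s=q[:,:2]/q[:,2:]
    s=s*(1+c['k1']*(s**2).sum(1,keepdims=True));return s*[c['fx'],c['fy']]+[c['cx'],c['cy']]
def tri(a,pa,b,pb):
    A=np.zeros((3,3));B=np.zeros(3)
    for n,x in((a,pa),(b,pb)):
        p,d=ray(n,[x]);d=d[0]/np.linalg.norm(d[0]);M=np.eye(3)-np.outer(d,d);A+=M;B+=M@p
    return np.linalg.solve(A,B)
def red(im):
    h=cv2.cvtColor(im,cv2.COLOR_RGB2HSV);return (((h[...,0]<6)|(h[...,0]>174))&(h[...,1]>190)&(h[...,2]>110)).astype(np.uint8)
E
python3 - <<'E'
from h import *
a=cv2.imread('pics/scene0.png');b=cv2.imread('pics/side0.png')
A=cv2.resize(a[200:400,175:335],None,fx=3,fy=3,interpolation=2);B=cv2.resize(b[200:345,320:490],None,fx=1.88,fy=1.88,interpolation=2)
o=np.zeros((600,800,3),np.uint8);o[:,:480]=A;o[:B.shape[0],480:480+B.shape[1]]=B[:, :320]
cv2.imwrite('pics/c1.png',o)
for n,i in(('scene',a),('side',b)):
    k,l,s,c=cv2.connectedComponentsWithStats(red(i[:,:,::-1]))
    print(n,[(s[j].tolist(),c[j].round(1).tolist()) for j in range(1,k) if s[j,4]>8])
E
```

```text
scene [([257, 204, 36, 28, 353], [278.8, 219.4]), ([191, 293, 12, 9, 70], [196.5, 297.2])]
side [([355, 209, 19, 17, 227], [364.2, 217.3]), ([251, 333, 20, 37, 194], [258.2, 350.9]), ([276, 334, 10, 38, 185], [281.0, 353.0])]
```

View pics/c1.png

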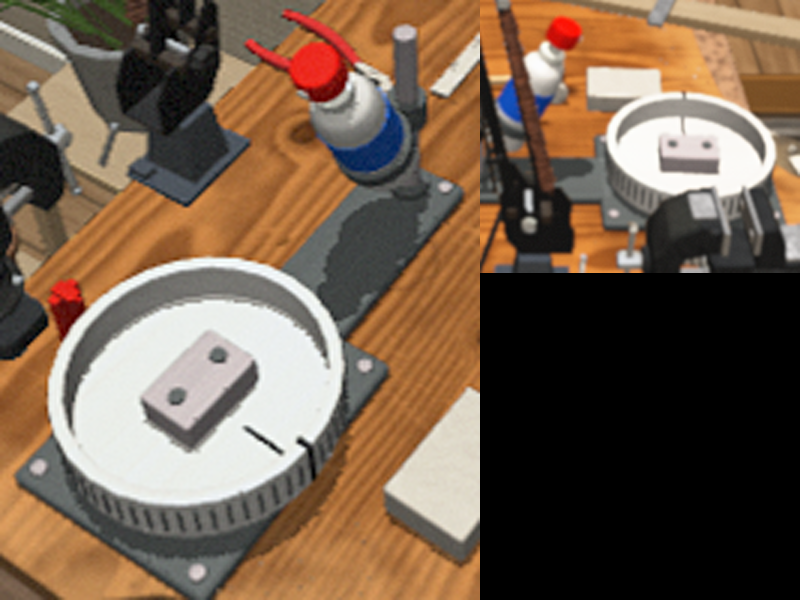

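The mark is at scene (279,349), almost opposite the pointer (top at 197,295). The cap top is around (281,218), and the table rim spans columns 191–290.

```bash
python3 - <<'E'
from h import *
from scipy.optimize import least_squares
f=lambda P:np.array(P)/3+[175,200]
P=plane('scene',f([(48,390),(60,345),(100,295),(195,258),(270,273),(320,315),(345,375),(322,435)]),.062)[:,:2]
r=least_squares(lambda v:np.linalg.norm(P-v,axis=1)-.088,P.mean(0));c=r.x
print('centre',c,r.fun.round(4))
m=plane('scene',f([(313,447)]),.062)[0,:2]-c
pt=plane('scene',f([(66,288)]),.067)[0,:2]-c
ang=lambda v:np.degrees(np.arctan2(v[1],v[0]))
print('mark',ang(m),np.linalg.norm(m),'pointer',ang(pt),np.linalg.norm(pt))
b=plane('scene',f([(38,467),(197,573),(365,365),(446,187)]),.012)[:,:2];print('bolts',b-c,[ang(b[1]-b[0]),ang(b[2]-b[1])])
C=tri('scene',f([(317,68)])[0],'side',(364,217));print('capC',C,ang(C[:2]-c),np.linalg.norm(C[:2]-c))
pl=lambda n,px:plane(n,px,.01)[:,:2].round(3).tolist()
print('mast foot',pl('scene',f([(190,170)])),'block',pl('scene',f([(460,480)])))
# upper rim side view check
print(proj('side',[*c,.062]),proj('scene',[*c,.062]))
E
```

```text
centre [0.5333824  0.12088328] [-0.0022 -0.0006  0.0019  0.0021 -0.0018 -0.0032  0.002   0.0005]
mark 179.64664813897627 0.0883351319039707 pointer -2.5625031945488734 0.10717624450126813
bolts [[ 0.06488163  0.07882403]
 [-0.06005081  0.07922077]
 [-0.06035384 -0.08797679]
 [-0.02232637 -0.24515066]] [np.float64(179.81805045352445), np.float64(-90.1038426172571)]
capC [ 0.53685978 -0.02263999  0.19823673] -88.61207231037797 0.14356539319765632
mast foot [[0.68, -0.039]] block [[0.379, 0.069]]
[[433.48515409 273.2110919 ]] [[239.72490447 325.27584642]]
```

>>> {"method": "jog_arm", "body": {"hand": [0.04,0.04,0.04,0.04,0.04], "travel": [[0.042,-0.0334,0],[0.042,-0.0334,0],[0.042,-0.0334,0],[0.042,-0.0334,0],[0.042,-0.0334,0]], "yaw": [0,0,0,0,0]}}

```text
time_s: 0.72
position: [0.3439, 0.3654, 0.2481]
tool_rot: [[-0.97, 0.241, -0.0], [0.241, 0.97, -0.0], [0.0, -0.0, -1.0]]
ft_force: [0.3, 0.4, -0.3]
grip_width: 0.0402
gripper_force: 0.0
```

>>> {"method": "jog_arm", "body": {"hand": [0.04,0.04,0.04,0.04,0.04], "travel": [[0.042,-0.0334,0],[0.042,-0.0334,0],[0.042,-0.0334,0],[0.042,-0.0334,0],[0,0,0]], "yaw": [0,0,0,0,0]}}

```text
time_s: 1.35
position: [0.5129, 0.2308, 0.2473]
tool_rot: [[-0.969, 0.245, -0.001], [0.245, 0.969, -0.001], [0.001, -0.001, -1.0]]
ft_force: [0.5, 0.2, 1.0]
grip_width: 0.0399
gripper_force: 0.0
```

```bash
python3 - <<'E'
from h import *
import pickle
o=env.observe();im=env.get_image('wrist');print(o['position'],o['tool_rot'][:,1],o['q'].round(1),o['ft_force'].round(2))
pickle.dump(o,open('w1.pkl','wb'));cv2.imwrite('pics/w1.png',im[:,:,::-1])
print(plane('scene',[(125,290),(195,280),(187,315),(150,240)],.1).round(3))
for px in [(350,340),(320,200),(290,60)]:
    p,d=ray('side',[px]);
    best=min((abs(proj('scene',p+d[0]*t)[0,0]-234),t) for t in np.linspace(.5,1.5,200)); print('mast',best[0],p+d[0]*best[1])
E
```

```text
[0.51287743 0.23078043 0.24729922] [ 2.45402960e-01  9.69420809e-01 -8.26384265e-04] [ 12.2  23.1  72.4  -0.   84.6 -63.6] [0.47 0.22 1.03]
[[0.737 0.191 0.1  ]
 [0.646 0.106 0.1  ]
 [0.603 0.171 0.1  ]
 [0.796 0.078 0.1  ]]
mast 0.39969733482337233 [ 0.69720447 -0.04965902  0.03930783]
mast 0.49511744946084946 [ 0.68831058 -0.10072621  0.32723707]
mast 1.2239140883729647 [ 0.67833623 -0.13843067  0.53690391]
```

View pics/w1.png

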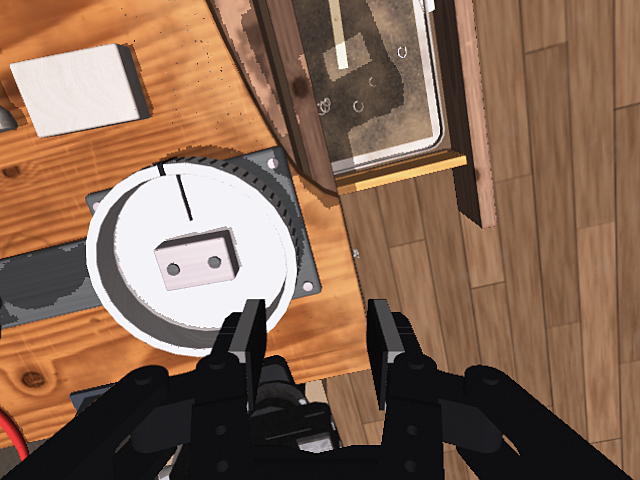

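The wrist view shows the turntable rim ellipse (columns 86–299, rows 160–357), with the mark at (161,168) and nothing in the way at the grip side.

```bash
python3 - <<'E'
from h import *
import pickle
from scipy.optimize import least_squares
o=pickle.load(open('w1.pkl','rb'));im=cv2.imread('pics/w1.png')
g=im.min(2);m=cv2.inRange(g,175,255);m[:, 320:]=0;m[:155]=0;m[300:,215:]=0
k,l,s,c=cv2.connectedComponentsWithStats(m);j=1+np.argmax(s[1:,4]);print(s[j])
h=max(cv2.findContours((l==j).astype(np.uint8),0,cv2.CHAIN_APPROX_NONE)[0],key=len);h=cv2.convexHull(h)[:,0]
P=plane('wrist',h,.062,o)[:,:2]
r=least_squares(lambda v:np.linalg.norm(P-v,axis=1)-.088,P.mean(0),loss='soft_l1',f_scale=.001);c=r.x
print(c,np.abs(np.linalg.norm(P-c,axis=1)-.088).mean(),len(P))
mk=plane('wrist',[(161,163)],.062,o)[0,:2]-c;print('mark',np.degrees(np.arctan2(mk[1],mk[0])),np.linalg.norm(mk))
b=plane('wrist',[(272,162),(307,286),(97,207)],.012,o)[:,:2]-c;print(b)
E
```

```text
[   86   163   211   194 22955]
[0.53726498 0.11849662] 0.0008140362571327007 51
mark 175.56823457933905 0.08820509717631145
[[-0.06226169  0.0825866 ]
 [ 0.06349922  0.08200756]
 [-0.06196233 -0.08519563]]
```

>>> {"method": "jog_arm", "body": {"hand": [0.04,0.04,0.04,0.04,0.04], "travel": [[0.0105,-0.015,-0.03],[0.0105,-0.015,-0.03],[0,0,-0.04],[0,0,0],[0,0,0]], "yaw": [0.14,0.14,0,0,0]}}

```text
time_s: 2.02
position: [0.5319, 0.2039, 0.1499]
tool_rot: [[-0.999, -0.037, 0.002], [-0.037, 0.999, 0.0], [-0.002, 0.0, -1.0]]
ft_force: [0.6, 0.1, 0.3]
grip_width: 0.0399
gripper_force: 0.0
```

>>> {"method": "jog_arm", "body": {"hand": [0.04,0.04,0.04,0.04,0.04], "travel": [[0.002,-0.003,-0.03],[0,0,-0.03],[0,0,-0.026],[0,0,0],[0,0,0]], "yaw": [0,0,0,0,0]}}

```text
time_s: 2.65
position: [0.5347, 0.2006, 0.0643]
tool_rot: [[-0.999, -0.037, 0.003], [-0.037, 0.999, 0.001], [-0.003, 0.0, -1.0]]
ft_force: [0.0, 1.0, -0.0]
grip_width: 0.0401
gripper_force: 0.0
```

>>> {"method": "jog_arm", "body": {"hand": [0.006,0.006,0.006,0.006,0.006], "travel": [[0,0,0],[0,0,0],[0,0,0],[0,0,0],[0,0,0]], "yaw": [0,0,0,0,0], "grip_force": 20}}

```text
time_s: 3.28
position: [0.5337, 0.1995, 0.0635]
tool_rot: [[-0.999, -0.036, 0.0], [-0.036, 0.999, -0.001], [-0.0, -0.001, -1.0]]
ft_force: [-3.6, -4.3, 7.3]
grip_width: 0.01
gripper_force: 19.3
```

>>> {"method": "jog_arm", "body": {"hand": [0.006,0.006,0.006,0.006,0.006], "travel": [[-0.0109,-0.0011,0],[-0.0106,-0.0025,0],[-0.0102,-0.0039,0],[-0.0096,-0.0052,0],[-0.0089,-0.0064,0]], "yaw": [0.131,0.131,0.131,0.131,0.131]}}

```text
time_s: 3.9
position: [0.4836, 0.1806, 0.0635]
tool_rot: [[-0.768, -0.64, 0.002], [-0.64, 0.768, -0.0], [-0.001, -0.001, -1.0]]
ft_force: [-0.7, -4.6, 6.7]
grip_width: 0.0097
gripper_force: 19.2
```

>>> {"method": "jog_arm", "body": {"hand": [0.006,0.006,0.006,0.006,0.006], "travel": [[-0.008,-0.0075,0],[-0.0069,-0.0085,0],[-0.0058,-0.0093,0],[-0.0045,-0.01,0],[-0.0032,-0.0105,0]], "yaw": [0.131,0.131,0.131,0.131,0.131]}}

```text
time_s: 4.53
position: [0.4557, 0.1347, 0.0635]
tool_rot: [[-0.219, -0.976, 0.002], [-0.976, 0.219, -0.0], [-0.0, -0.002, -1.0]]
ft_force: [0.9, -2.4, 5.2]
grip_width: 0.0093
gripper_force: 19.0
```

>>> {"method": "jog_arm", "body": {"hand": [0.04,0.04,0.04,0.04,0.04], "travel": [[0,0,0],[0,0,0],[0,0,0],[0,0,0.03],[0,0,0.03]], "yaw": [0,0,0,0,0]}}

```text
time_s: 5.15
position: [0.455, 0.1355, 0.1229]
tool_rot: [[-0.222, -0.975, -0.001], [-0.975, 0.222, 0.0], [0.0, 0.001, -1.0]]
ft_force: [0.8, -0.8, 0.1]
grip_width: 0.0396
gripper_force: 0.0
```

>>> {"method": "jog_arm", "body": {"hand": [0.04,0.04,0.04,0.04,0.04], "travel": [[0.0098,0.0081,0],[0.0098,0.0081,0],[0.0098,0.0081,0],[0.0098,0.0081,0],[0.0098,0.0081,0]], "yaw": [-0.164,-0.164,-0.164,-0.164,-0.164]}}

```text
time_s: 5.78
position: [0.5044, 0.1763, 0.1222]
tool_rot: [[-0.867, -0.498, -0.0], [-0.498, 0.867, -0.0], [0.0, 0.0, -1.0]]
ft_force: [-1.0, 0.5, -0.1]
grip_width: 0.04
gripper_force: 0.0
```

>>> {"method": "jog_arm", "body": {"hand": [0.04,0.04,0.04,0.04,0.04], "travel": [[0.0098,0.0081,0],[0.0098,0.0081,0],[0.0098,0.0081,0],[0,0,0],[0,0,0]], "yaw": [-0.164,-0.164,-0.164,0,0]}}

```text
time_s: 6.4
position: [0.5331, 0.2, 0.1221]
tool_rot: [[-0.999, -0.038, -0.001], [-0.038, 0.999, -0.0], [0.001, -0.0, -1.0]]
ft_force: [-0.3, -0.5, -0.2]
grip_width: 0.0399
gripper_force: 0.0
```

>>> {"method": "jog_arm", "body": {"hand": [0.04,0.04,0.04,0.04,0.04], "travel": [[0,0,-0.03],[0,0,-0.03],[0,0,0],[0,0,0],[0,0,0]], "yaw": [0,0,0,0,0]}}

```text
time_s: 7.02
position: [0.5341, 0.2001, 0.0636]
tool_rot: [[-0.999, -0.035, 0.002], [-0.035, 0.999, 0.0], [-0.002, 0.0, -1.0]]
ft_force: [0.1, 0.9, 0.4]
grip_width: 0.0403
gripper_force: 0.0
```

>>> {"method": "jog_arm", "body": {"hand": [0.006,0.006,0.006,0.006,0.006], "travel": [[0,0,0],[0,0,0],[0,0,0],[0,0,0],[0,0,0]], "yaw": [0,0,0,0,0]}}

```text
time_s: 7.65
position: [0.5341, 0.2005, 0.0629]
tool_rot: [[-0.999, -0.034, 0.002], [-0.034, 0.999, 0.001], [-0.002, 0.001, -1.0]]
ft_force: [1.2, 4.2, 6.4]
grip_width: 0.0111
gripper_force: 19.3
```

>>> {"method": "jog_arm", "body": {"hand": [0.006,0.006,0.006,0.006,0.006], "travel": [[-0.0109,-0.0011,0],[-0.0106,-0.0025,0],[-0.0102,-0.0039,0],[-0.0096,-0.0052,0],[-0.0089,-0.0064,0]], "yaw": [0.131,0.131,0.131,0.131,0.131]}}

```text
time_s: 8.28
position: [0.4831, 0.1815, 0.0629]
tool_rot: [[-0.769, -0.64, 0.001], [-0.64, 0.769, 0.001], [-0.001, 0.0, -1.0]]
ft_force: [0.5, 5.0, 7.4]
grip_width: 0.0108
gripper_force: 21.7
```

>>> {"method": "jog_arm", "body": {"hand": [0.006,0.006,0.006,0.006,0.006], "travel": [[-0.008,-0.0075,0],[-0.0069,-0.0085,0],[-0.0058,-0.0093,0],[-0.0045,-0.01,0],[-0.0032,-0.0105,0]], "yaw": [0.131,0.131,0.131,0.131,0.131]}}

```text
time_s: 8.9
position: [0.4547, 0.1351, 0.0629]
tool_rot: [[-0.22, -0.976, 0.0], [-0.976, 0.22, 0.0], [-0.0, -0.0, -1.0]]
ft_force: [1.1, 5.8, 8.0]
grip_width: 0.0107
gripper_force: 23.8
```

>>> {"method": "jog_arm", "body": {"hand": [0.04,0.04,0.04,0.04,0.04], "travel": [[0,0,0],[0,0,0],[0,0,0],[0,0,0.03],[0,0,0.03]], "yaw": [0,0,0,0,0]}}

```text
time_s: 9.52
position: [0.4547, 0.1352, 0.1228]
tool_rot: [[-0.224, -0.974, -0.001], [-0.974, 0.224, -0.0], [0.001, 0.001, -1.0]]
ft_force: [-0.6, 0.8, -0.2]
grip_width: 0.0402
gripper_force: 0.0
```

>>> {"method": "jog_arm", "body": {"hand": [0.04,0.04,0.04,0.04,0.04], "travel": [[0.0098,0.0081,0.02],[0.0098,0.0081,0.02],[0.0098,0.0081,0.02],[0.0098,0.0081,0.02],[0.0098,0.0081,0.02]], "yaw": [-0.164,-0.164,-0.164,-0.164,-0.164]}}

```text
time_s: 10.15
position: [0.5041, 0.176, 0.2228]
tool_rot: [[-0.868, -0.496, -0.001], [-0.496, 0.868, -0.0], [0.001, 0.0, -1.0]]
ft_force: [-0.5, -0.8, -0.0]
grip_width: 0.0399
gripper_force: 0.0
```

>>> {"method": "jog_arm", "body": {"hand": [0.04,0.04,0.04,0.04,0.04], "travel": [[0.0098,0.0081,0],[0.0098,0.0081,0],[0.0098,0.0081,0],[0,0,0],[0,0,0]], "yaw": [-0.164,-0.164,-0.164,0,0]}}

```text
time_s: 10.78
position: [0.5329, 0.1998, 0.2221]
tool_rot: [[-0.999, -0.036, -0.001], [-0.036, 0.999, -0.0], [0.001, -0.0, -1.0]]
ft_force: [-0.6, -0.6, 0.5]
grip_width: 0.0398
gripper_force: 0.0
```

```bash
python3 - <<'E'
from h import *
import pickle
o=env.observe();im=env.get_image('wrist');pickle.dump(o,open('w2.pkl','wb'));cv2.imwrite('pics/w2.png',im[:,:,::-1])
s=env.get_image('scene');cv2.imwrite('pics/scene2.png',s[:,:,::-1])
O=np.zeros((480,800,3),np.uint8);O[:,:360]=im[:,:360,::-1];O[:480,360:]=cv2.resize(s[195:395,175:335,::-1],(440,480),interpolation=2)
cv2.imwrite('pics/c2.png',O)
c=np.array([.537,.117])
print(o['position']);print(proj('wrist',[[.625,.117,.062],[.537,.117,.062],[.63,.117,.064]],o),proj('scene',[[.625,.117,.062],[.63,.117,.064]]))
E
```

```text
[0.53294217 0.19977848 0.22209164]
[[208.56728586 322.37344812]
 [202.62816469 217.75383491]
 [208.23630982 329.11837661]] [[203.26181544 301.51609322]
 [201.08276402 299.70989926]]
```

View pics/c2.png

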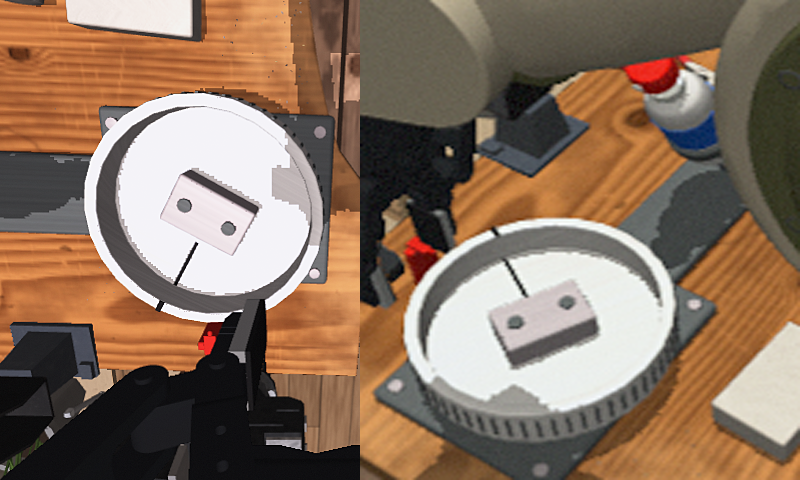

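The mark is at wrist (159,310) with the pointer at about (209,330). I'll work out the remaining angle.

```bash
python3 - <<'E'
from h import *
import pickle
o=pickle.load(open('w2.pkl','rb'));im=cv2.imread('pics/w2.png')[:,:,::-1]
k,l,s,cc=cv2.connectedComponentsWithStats(red(im));print([(s[j].tolist(),cc[j].round(1)) for j in range(1,k) if s[j,4]>20])
b=plane('wrist',[(319,132),(315,272),(110,124)],.012,o)[:,:2]
c=(b[1]+b[2])/2;print('centre',c,'dirs',np.degrees(np.arctan2(*(b[1]-b[0])[::-1])),np.degrees(np.arctan2(*(b[0]-b[2])[::-1])))
a=lambda v:np.degrees(np.arctan2(v[1],v[0]))
for q in (c,np.array([.537,.1172])):
  for p in[(159,311),(166,298)]:
    m=plane('wrist',[p],.062,o)[0,:2]-q;print('mark',a(m),np.linalg.norm(m))
  m=plane('wrist',[(209,337)],.067,o)[0,:2]-q;print('ptr',a(m),np.linalg.norm(m))
E
```

```text
[([198, 331, 18, 24, 251], array([207. , 342.9]))]
centre [0.53794736 0.11777631] dirs 0.4433855659846479 90.02467099159
mark -27.000258205649832 0.08747929030728101
mark -26.65141368259451 0.0740406763199682
ptr 0.19972827120406433 0.0974156308970404
mark -26.386349488474217 0.08806680904435135
mark -25.929750522878535 0.07463479416392096
ptr 0.5334893607448254 0.09836666710459263
```

>>> {"method": "jog_arm", "body": {"hand": [0.04,0.04,0.04,0.04,0.04], "travel": [[0,0,-0.05],[0,0,-0.05],[0,0,-0.04],[0,0,-0.02],[0,0,0]], "yaw": [0,0,0,0,0]}}

```text
time_s: 11.5
position: [0.5326, 0.1996, 0.0613]
tool_rot: [[-0.999, -0.033, -0.003], [-0.033, 0.999, -0.0], [0.003, -0.0, -1.0]]
ft_force: [0.6, 1.0, 0.1]
grip_width: 0.0399
gripper_force: 0.0
```

>>> {"method": "jog_arm", "body": {"hand": [0.006,0.006,0.006,0.006,0.006], "travel": [[0,0,0],[0,0,0],[0,0,0],[0,0,0],[0,0,0]], "yaw": [0,0,0,0,0]}}

```text
time_s: 12.12
position: [0.534, 0.1993, 0.0637]
tool_rot: [[-0.999, -0.032, 0.002], [-0.032, 0.999, -0.001], [-0.002, -0.001, -1.0]]
ft_force: [0.1, -4.7, 4.9]
grip_width: 0.0085
gripper_force: 25.2
```

>>> {"method": "jog_arm", "body": {"hand": [0.006,0.006,0.006,0.006,0.006], "travel": [[-0.0098,-0.0009,0],[-0.0096,-0.0021,0],[-0.0093,-0.0032,0],[-0.0089,-0.0043,0],[0,0,0]], "yaw": [0.118,0.118,0.118,0.118,0]}}

```text
time_s: 12.75
position: [0.4966, 0.1892, 0.0637]
tool_rot: [[-0.876, -0.483, 0.003], [-0.483, 0.876, 0.0], [-0.003, -0.002, -1.0]]
ft_force: [2.4, -2.7, 5.1]
grip_width: 0.0082
gripper_force: 25.4
```

>>> {"method": "jog_arm", "body": {"hand": [0.04,0.04,0.04,0.04,0.04], "travel": [[0,0,0],[0,0,0],[0,0,0],[0,0,0.04],[0,0,0.06]], "yaw": [0,0,0,0,0]}}

```text
time_s: 13.38
position: [0.495, 0.1894, 0.1622]
tool_rot: [[-0.876, -0.483, -0.004], [-0.483, 0.876, -0.0], [0.004, 0.002, -1.0]]
ft_force: [0.4, 1.3, -0.3]
grip_width: 0.0402
gripper_force: 0.0
```

>>> {"method": "jog_arm", "body": {"hand": [0.04,0.04,0.04,0.04,0.04], "travel": [[0,0,0.06],[0,0,0.02],[0,0,0],[0,0,0],[0,0,0]], "yaw": [0,0,0,0,0]}}

```text
time_s: 14.0
position: [0.4954, 0.1894, 0.2409]
tool_rot: [[-0.876, -0.483, -0.003], [-0.483, 0.876, -0.0], [0.003, 0.001, -1.0]]
ft_force: [0.5, 0.0, -0.1]
grip_width: 0.0399
gripper_force: 0.0
```

```bash
python3 - <<'E'
from h import *
import pickle
o=env.observe();im=env.get_image('wrist');pickle.dump(o,open('w3.pkl','wb'));cv2.imwrite('pics/w3.png',im[:,:,::-1])
s=env.get_image('scene');cv2.imwrite('pics/scene3.png',s[:,:,::-1])
O=np.zeros((480,800,3),np.uint8);O[:,:440]=im[:,:440,::-1];O[:,440:]=cv2.resize(s[195:395,175:325,::-1],(360,480),interpolation=2)
cv2.imwrite('pics/c3.png',O);print(o['position'])
E
```

```text
[0.49538871 0.18937159 0.24086828]
```

View pics/c3.png

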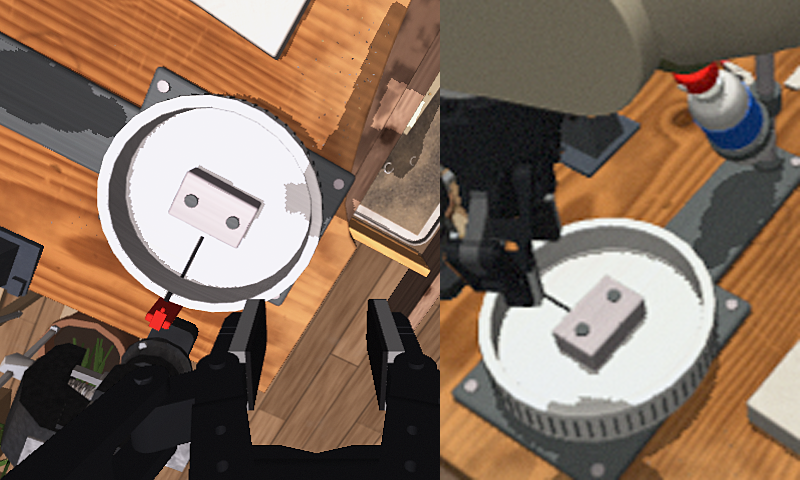

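The mark line runs from (203,237) to (168,298) and meets the red pointer at (165,302), so they look aligned. I'll put numbers on it and measure the cap.

```bash
python3 - <<'E'
from h import *
import pickle
o=pickle.load(open('w3.pkl','rb'));im=cv2.imread('pics/w3.png')[:,:,::-1]
a=lambda v:np.degrees(np.arctan2(v[1],v[0]))
b=plane('wrist',[(163,87),(337,184)],.012,o)[:,:2];print('rig',a(b[0]-b[1])+90)
R=red(im);ys,xs=np.nonzero(R[280:340,130:200]);j=np.argsort(ys)[:6];print('tip px',xs[j]+130,ys[j]+280)
q=np.array([.5375,.1175])
g=cv2.cvtColor(im,cv2.COLOR_RGB2GRAY)
for r in (255,265,288,292,296): print(r,155+np.argmin(g[r,155:220]),g[r,155:220].min())
for p,z in[((203,238),.032),((186,270),.032),((172,289),.062),((168,297),.062),((167,299),.064)]:
  m=plane('wrist',[p],z,o)[0,:2]-q;print(p,a(m),np.linalg.norm(m))
print(proj('wrist',[[.5375,.1175,.062]],o))
# cap: scene0 & side0 masks
for n in('scene','side'):
  i=cv2.imread(f'pics/{n}0.png')[:,:,::-1];m=red(i);m=cv2.morphologyEx(m,cv2.MORPH_OPEN,np.ones((5,5),np.uint8))
  k,l,s,cc=cv2.connectedComponentsWithStats(m);print(n,[(s[j].tolist(),cc[j].round(1)) for j in range(1,k) if s[j,4]>100])
u=np.array([0,np.sin(np.radians(25)),np.cos(np.radians(25))])
for d in(0,.01,.015,.02,.025,.03):
  t=np.array([.5375,.1175-.134,.229-d]);print(d,proj('scene',[t,t-.022*u,t-.011*u]).round(1).tolist(),proj('side',[t,t-.022*u,t-.011*u]).round(1).tolist())
E
```

```text
rig -0.24948620641083608
tip px [162 161 162 163 164 161] [307 308 308 308 308 309]
255 194 13
265 187 14
288 166 75
292 169 0
296 170 9
(203, 238) 2.21176904273647 0.03511660019970557
(186, 270) 0.24683964436671085 0.07052197461113531
(172, 289) -0.14086462587265555 0.07564672174628356
(168, 297) -0.18254058761681974 0.08414952374955763
(167, 299) -0.04694971456591129 0.08498820000019534
[[209.36059513 212.43668147]]
scene [([271, 214, 18, 16, 239], array([280. , 221.8]))]
side [([356, 210, 17, 16, 219], array([364.1, 217.4]))]
0 [[277.0, 211.6], [281.0, 217.1], [279.0, 214.4]] [[367.9, 203.1], [362.4, 212.2], [365.1, 207.7]]
0.01 [[277.4, 215.9], [281.3, 221.2], [279.4, 218.6]] [[367.7, 207.7], [362.3, 216.8], [365.0, 212.3]]
0.015 [[277.6, 218.0], [281.5, 223.3], [279.6, 220.7]] [[367.6, 210.0], [362.2, 219.0], [364.9, 214.5]]
0.02 [[277.8, 220.1], [281.7, 225.3], [279.8, 222.8]] [[367.5, 212.3], [362.1, 221.2], [364.8, 216.8]]
0.025 [[278.0, 222.2], [281.9, 227.3], [280.0, 224.8]] [[367.4, 214.5], [362.0, 223.5], [364.7, 219.0]]
0.03 [[278.2, 224.3], [282.1, 229.3], [280.2, 226.8]] [[367.3, 216.8], [361.9, 225.7], [364.6, 221.3]]
```

>>> {"method": "jog_arm", "body": {"hand": [0,0,0,0,0], "travel": [[0,0,0.03],[0,0,0.03],[0.0042,-0.017,0],[0.0042,-0.017,0],[0.0042,-0.017,0]], "yaw": [-0.173,-0.173,-0.173,-0.173,-0.173]}}

```text
time_s: 14.72
position: [0.5084, 0.1379, 0.3018]
tool_rot: [[-0.934, 0.358, -0.001], [0.358, 0.934, -0.0], [0.001, -0.0, -1.0]]
ft_force: [0.8, -0.2, -0.2]
grip_width: 0.0003
gripper_force: 0.0
```

>>> {"method": "jog_arm", "body": {"hand": [0,0,0,0,0], "travel": [[0.0042,-0.017,0],[0.0042,-0.017,0],[0.0042,-0.017,0],[0.0042,-0.017,0],[0.0042,-0.017,0]], "yaw": [-0.173,-0.173,-0.173,-0.173,-0.173]}}

```text
time_s: 15.35
position: [0.5295, 0.0528, 0.3018]
tool_rot: [[-0.333, 0.943, -0.001], [0.943, 0.333, 0.0], [0.0, -0.001, -1.0]]
ft_force: [-0.2, 0.2, -0.0]
grip_width: -0.0001
gripper_force: 0.0
```

>>> {"method": "jog_arm", "body": {"hand": [0,0,0,0,0], "travel": [[0.0042,-0.017,0],[0.0042,-0.017,0],[0,0,0],[0,0,0],[0,0,0]], "yaw": [-0.173,-0.173,0,0,0]}}

```text
time_s: 15.98
position: [0.5376, 0.02, 0.3023]
tool_rot: [[-0.002, 1.0, -0.0], [1.0, 0.002, 0.0], [0.0, -0.0, -1.0]]
ft_force: [-0.4, 0.3, -0.2]
grip_width: -0.0
gripper_force: 0.0
```

```bash
python3 - <<'E'
from h import *
import pickle
o=env.observe();im=env.get_image('wrist');pickle.dump(o,open('w4.pkl','wb'));cv2.imwrite('pics/w4.png',im[:,:,::-1]);print(o['position'],o['tool_rot'][:,1],o['ft_force'])
u=np.array([0,np.sin(np.radians(25)),np.cos(np.radians(25))])
for d in(.01,.015,.02,.025,.03): print(d,proj('wrist',[[.5375,-.0165,.229-d]],o))
c,p,R=cam('wrist',o);print('cam',p)
E
```

```text
[0.53759083 0.02003705 0.30230589] [ 9.99998742e-01  1.58221827e-03 -1.14736189e-04] [-0.44304711  0.31210011 -0.19475013]
0.01 [[313.46413886 315.76900429]]
0.015 [[313.51659212 311.53940698]]
0.02 [[313.56700639 307.47365469]]
0.025 [[313.61549888 303.56235909]]
0.03 [[313.66217797 299.7968391 ]]
cam [0.53895243 0.1035712  0.42815912]
```

View pics/w4.png

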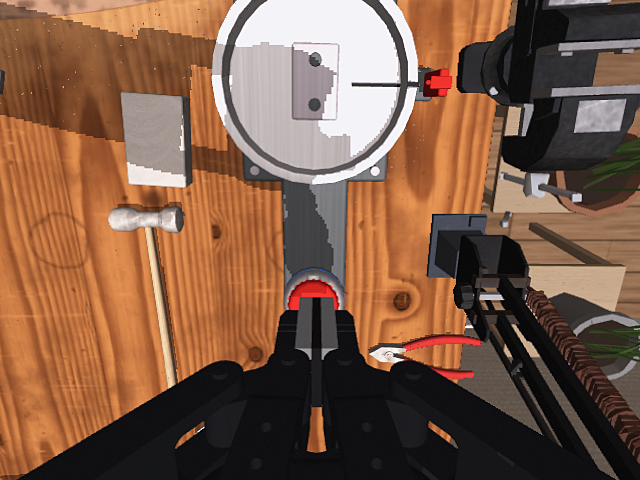

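The mark line (352–412, row 85) points at the red pointer (437,82). The cap is centred at column 313 beneath the fingers. Next I'll come in along the bottle axis.

>>> {"method": "jog_arm", "body": {"hand": [0,0,0,0,0], "travel": [[0,0.01,0],[0,-0.0085,-0.0181],[0,-0.0085,-0.0181],[0,-0.0085,-0.0181],[0,0,0]], "yaw": [0,0,0,0,0]}}

```text
time_s: 16.65
position: [0.5373, 0.0043, 0.2471]
tool_rot: [[0.001, 1.0, -0.002], [1.0, -0.001, 0.001], [0.001, -0.002, -1.0]]
ft_force: [-0.5, -1.0, 0.3]
grip_width: 0.0001
gripper_force: 0.0
```

>>> {"method": "jog_arm", "body": {"hand": [0,0,0,0,0], "travel": [[0,-0.0008,-0.0018],[0,-0.0008,-0.0018],[0,-0.0008,-0.0018],[0,-0.0008,-0.0018],[0,0,0]], "yaw": [0,0,0,0,0]}}

```text
time_s: 17.27
position: [0.5377, 0.0007, 0.2407]
tool_rot: [[0.001, 1.0, -0.0], [1.0, -0.001, 0.0], [0.0, -0.0, -1.0]]
ft_force: [-0.5, -0.1, -0.7]
grip_width: -0.0001
gripper_force: 0.0
```

>>> {"method": "jog_arm", "body": {"hand": [0,0,0,0,0], "travel": [[0,-0.0008,-0.0018],[0,-0.0008,-0.0018],[0,-0.0008,-0.0018],[0,-0.0008,-0.0018],[0,0,0]], "yaw": [0,0,0,0,0]}}

```text
time_s: 17.9
position: [0.5377, -0.0025, 0.2335]
tool_rot: [[0.001, 1.0, -0.0], [1.0, -0.001, 0.0], [0.0, -0.0, -1.0]]
ft_force: [1.1, -0.2, -0.4]
grip_width: 0.0002
gripper_force: 0.0
```

>>> {"method": "jog_arm", "body": {"hand": [0,0,0,0,0], "travel": [[0,-0.0008,-0.0018],[0,-0.0008,-0.0018],[0,-0.0008,-0.0018],[0,0,0],[0,0,0]], "yaw": [0,0,0,0,0]}}

```text
time_s: 18.52
position: [0.5378, -0.0049, 0.2283]
tool_rot: [[0.001, 1.0, 0.0], [1.0, -0.001, -0.0], [-0.0, 0.0, -1.0]]
ft_force: [-0.1, 0.9, 0.3]
grip_width: 0.0002
gripper_force: 0.0
```

>>> {"method": "jog_arm", "body": {"hand": [0,0,0,0,0], "travel": [[0,-0.0008,-0.0018],[0,-0.0008,-0.0018],[0,0,0],[0,0,0],[0,0,0]], "yaw": [0,0,0,0,0]}}

```text
time_s: 19.15
position: [0.5378, -0.0065, 0.2247]
tool_rot: [[0.001, 1.0, 0.0], [1.0, -0.001, -0.0], [-0.0, 0.0, -1.0]]
ft_force: [0.1, 0.4, -0.0]
grip_width: -0.0001
gripper_force: 0.0
```

>>> {"method": "jog_arm", "body": {"hand": [0,0,0,0,0], "travel": [[0,-0.0008,-0.0018],[0,-0.0008,-0.0018],[0,0,0],[0,0,0],[0,0,0]], "yaw": [0,0,0,0,0]}}

```text
time_s: 19.77
position: [0.5378, -0.0081, 0.2212]
tool_rot: [[0.001, 1.0, 0.0], [1.0, -0.001, -0.0], [-0.0, 0.0, -1.0]]
ft_force: [-0.1, 0.9, 5.2]
grip_width: 0.0001
gripper_force: 2.4
```

>>> {"method": "jog_arm", "body": {"hand": [0,0,0,0,0], "travel": [[0,-0.0008,-0.0018],[0,-0.0008,-0.0018],[0,0,0],[0,0,0],[0,0,0]], "yaw": [0,0,0,0,0]}}

```text
time_s: 20.4
position: [0.5379, -0.0096, 0.2178]
tool_rot: [[0.001, 1.0, 0.001], [1.0, -0.001, -0.0], [-0.0, 0.001, -1.0]]
ft_force: [-0.5, 2.8, 7.1]
grip_width: -0.0001
gripper_force: 3.6
```

>>> {"method": "jog_arm", "body": {"hand": [0,0,0,0,0], "travel": [[0,-0.0008,-0.0018],[0,0,0],[0,0,0],[0,0,0],[0,0,0]], "yaw": [0,0,0,0,0]}}

```text
time_s: 21.02
position: [0.5379, -0.0104, 0.2162]
tool_rot: [[0.001, 1.0, 0.001], [1.0, -0.001, -0.0], [-0.0, 0.001, -1.0]]
ft_force: [-0.9, 1.5, 7.7]
grip_width: -0.0001
gripper_force: 4.2
```

>>> {"method": "jog_arm", "body": {"hand": [0,0,0,0,0], "travel": [[0,-0.0004,-0.0009],[0,0,0],[0,0,0],[0,0,0],[0,0,0]], "yaw": [0,0,0,0,0]}}

```text
time_s: 21.65
position: [0.5379, -0.0107, 0.2154]
tool_rot: [[0.001, 1.0, 0.001], [1.0, -0.001, 0.0], [0.0, 0.001, -1.0]]
ft_force: [-0.6, 2.0, 9.3]
grip_width: -0.0
gripper_force: 4.5
```

>>> {"method": "jog_arm", "body": {"hand": [0,0,0,0,0], "travel": [[0,-0.0004,-0.0009],[0,0,0],[0,0,0],[0,0,0],[0,0,0]], "yaw": [0,0,0,0,0]}}

```text
time_s: 22.28
position: [0.5379, -0.0111, 0.2147]
tool_rot: [[0.001, 1.0, 0.001], [1.0, -0.001, 0.0], [0.0, 0.001, -1.0]]
ft_force: [-2.0, 2.6, 10.2]
grip_width: -0.0002
gripper_force: 5.2
```

>>> {"method": "jog_arm", "body": {"hand": [0,0,0,0,0], "travel": [[0,0.0017,0.0036],[0,0.0034,0.0072],[0,0.0068,0.0145],[0,0.0127,0.0272],[0,0.0127,0.0272]], "yaw": [0,0,0,0,0]}}

```text
time_s: 22.9
position: [0.5375, 0.0265, 0.2944]
tool_rot: [[0.001, 1.0, -0.001], [1.0, -0.001, -0.0], [-0.0, -0.001, -1.0]]
ft_force: [-0.2, 0.0, -0.5]
grip_width: -0.0006
gripper_force: 0.0
```

>>> {"method": "jog_arm", "body": {"hand": [0,0,0,0,0], "travel": [[0,0.0127,0.0272],[0,0,0],[0,0,0],[0,0,0],[0,0,0]], "yaw": [0,0,0,0,0]}}

```text
time_s: 23.52
position: [0.5377, 0.0384, 0.32]
tool_rot: [[0.001, 1.0, -0.001], [1.0, -0.001, 0.0], [0.0, -0.001, -1.0]]
ft_force: [-0.2, -0.2, -0.3]
grip_width: 0.0001
gripper_force: 0.0
```

```bash
python3 - <<'E'
from h import *
o=env.observe();im=env.get_image('wrist');cv2.imwrite('pics/w5.png',im[:,:,::-1]);print(o['position'],o['ft_force'],o['qvel'].round(2))
E
```

```text
[0.53765019 0.03844517 0.32004117] [-0.19424102 -0.22931239 -0.26324003] [ 0.11 -0.14 -0.3  -0.    0.1  -0.  ]
```

View pics/w5.png

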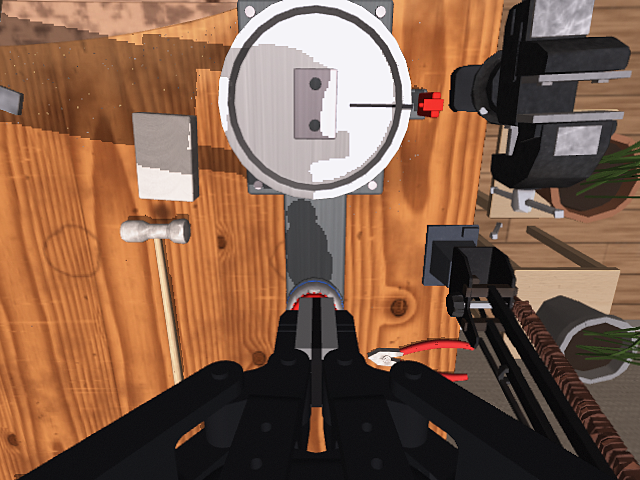

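The mark line (row 105) still meets the pointer (431,104), and the arm is clear of everything. I'm handing in.

```bash
python3 -c "
from rig import env
print(env.close_job())"
```

```text
the job is handed in; nothing more can be done
None
```

The job is handed in, verdict not shown: the mark was within about 1° of the pointer, the cap was pressed to about 10 N (its stop) and released, and the arm was clear of everything.

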